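# Make up three seasoning kits

### The arm

A 6-joint arm with a two-finger parallel gripper is mounted at the origin on a cart in front of the work surface, level with it; the furniture and walls round the work are solid. World frame = base frame: x ahead of the robot, y to its left, z up, the work surface at z = 0. Lengths are in m, angles in rad, forces in N, time in s.
With the tool pointing down it reaches from about 0.35 to 0.775 m from the base axis. Payload 5.5 kg.
Tool frame: the origin (TCP) lies between the finger pads, 19 mm behind the fingertips; this is the grasp point; z points along the fingers, y is the line along which they close (so a half turn about z gives the same grasp; the last joint's range is limited). The gripper opens to 85 mm and grips with 20 to 120 N. Pads are 22 mm wide; open, the fingers measure 114 mm over their backs; the gripper's body (76 mm by 85 mm) begins 54 mm behind the grasp point. The pads swing forward as they close: fully open they stand 13 mm farther back than shut.
Start: joints at [1.016, 0.313, 0.046, 1.304, 0, 1.431], TCP at [0.232, 0.526, 0.25] pointing down, gripper open.
Joint ranges: [-2.76, 2.76], [-0.86, 1.69], [-1.03, 1.26], [-2.2, 2.34], [-1.47, 1.5], [-3.14, 3.14]. Speed limits (rad/s): [2.57, 2.57, 3.14, 3.14, 3.14, 3.14].

### API

Orientations are given as a unit quaternion [w, x, y, z].
In Python, from workcell import status, optics, hand_in gives the robot as it stands.
- The arm moves only by the shell command python3 -m handwheel 'ROWS' [FORCE]. ROWS is a JSON object whose one key "deltas" holds a list of rows, each a list of 5 numbers: the opening, from -1 (shut) to 1 (fully open), then the shift along the tool's x, y, z in units of 40 mm (1.0 is 40 mm), then the turn about the tool's z in units of 10 degrees (1.0 is 10 degrees). In form: {"deltas": [[jaw, x, y, z, roll], ...]}. A call has 1 to 20 rows; each row shifts and turns the commanded pose from where the row before left it, along the tool's axes as they then stand; what a row does not reach is not made up. A row lasts 1/8 s, in which the tool goes at most 62.5 mm and 10.7 degrees, less where a joint would pass 70% of its speed; a pose out of reach is approached as far as the arm can. A call is refused whole if a number of a shift passes 1 or a number of a turn 1, either way. A call with a gripper value outside its range is refused whole. The fingers move at their own pace and stop on an object; FORCE is the grip in N (left out, the last holds). Time passes only in rows, so rows that do not move let the fingers close. It gives the time, the measured TCP pose, the force, the opening and the grip force at its end, in the units of the state.
- status.get_state(): the state, without advancing time (a new reading comes with each control period).
- optics.read_camera(name): name is "scene" or "top" or "wrist"; returns a dict with "frame" (420x560x3 uint8, red, green, blue), "depth" (420x560 float32, m along the optical axis (not along the pixel's ray), 0 where there is no reading), "vfov" (degrees; the focal length in pixels is half the picture's height over the tangent of half this angle, whatever the lens; pixels are square), "cx", "cy" (the principal point, pixels), "origin" and "attitude" of the camera in the world. Camera axes: x right, y down, z forward; pixel columns grow to the right and rows downward; lengths in m; the calibration is good to about 2 mm. The wrist camera is an equidistant fisheye: a pixel r from the principal point sees the ray r / f radians off the axis. A picture is of the moment at which its call begins.
- hand_in(): hands the job in; it is judged then, once.
The state is a dict: "clock": time; "joint_pos": joint angles; "qvel": joint speeds; "tau": joint torques, N m; "tcp_pos": TCP position; "orientation": TCP orientation; "wrist_force": force on the tool from outside, world axes, zero at the start; "ft_torque": the same for the moment, N m; "finger_gap": finger opening in m; "grip_force": force on a finger pad.
Only numpy, scipy, OpenCV 4.12 (cv2) and the standard library are available. Lean on these libraries where they do the work, as an engineer would, in place of code of your own. Each camera call takes 0.05 s, during which the arm holds its last target. There are 200 camera calls.

### The job

Make up the three seasoning kits on the coloured trays: the blue tray gets the lemon and the small jar with the red lid, the red tray gets the honey and the small jar with the white lid, and the yellow tray, where the salt shaker already stands, gets the garlic. In each tray the lemon, honey or garlic goes in the wide bay and the small jar stands upright in the narrow bay, each resting on the bay's floor; the honey stands upright too. Leave the salt shaker standing in its bay and the tealight, which belongs to no kit, lying where it is.

Things in the scene. Friction and masses are not known exactly. Their poses are not given: they have to be found in the camera images.
- lemon_mid (a point): The middle of the yellow lemon, 28 mm above its underside; the lemon is 78 mm long along its x, 55 mm wide along its y, 56 mm tall, lies on the worktop, 0.11 kg; at the start its length points roughly along world y. Grip it across the 55 mm, at about its middle.
- garlic_mid (a point): The middle of the pale garlic bulb, 28 mm above its underside; the bulb is 60 mm (x) by 57 mm (y), 58 mm tall with its stem, z up; 0.04 kg, stands on the worktop. Grip it at about this height.
- honey: Honey jar of clear glass with amber honey and a black lid, 63 mm across, 94 mm tall, 0.33 kg, stands upright at the start. Origin: centre of its underside, z up its axis; round. Grips well 60 to 75 mm above its foot.
- herb_jar: Small glass spice jar with a red lid and a GREEN label, 45 mm across, 106 mm tall, stands upright at the start, 0.11 kg. Origin: centre of its underside, z up its axis; round, so yaw has no meaning. Grips well 70 to 85 mm above its foot.
- white_lid_jar: Small glass spice jar with a WHITE lid and a dark label, 43 mm across, 96 mm tall, stands upright at the start, 0.11 kg. Origin: centre of its underside, z up its axis; round, so yaw has no meaning. Grips well 70 to 85 mm above its foot.
- tealight: Tealight, a low candle in a thin silvery cup with grey-green wax, 38 mm across, 15 mm tall, 0.03 kg, loose; belongs to no kit and is left where it lies. Origin: centre of its underside.
- salt: Salt shaker, clear glass with white salt and a grey top, 44 mm across, 90 mm tall, 0.1 kg, loose; stands already in the narrow bay of the yellow tray and stays there. Origin: centre of its underside. Note: cabinets hang above the back of the worktop, so carry things at a TCP height of about 0.2 m, no higher than needed.
- tray_blue: Blue plastic tray, fixed to the worktop, in any of three places. 88 (x) by 160 (y) mm, walls 14 mm high, 4 to 6 thick, floor 4 mm thick. Two cork-floored bays along its y: the wide bay, 80 x 80 mm, centred at y = +36 mm; the narrow bay, 80 (x) by 64 (y) mm, centred at y = -43 mm; both at x = 0. Origin: centre of its underside, at z = 0. Its y points to the robot (world -x) within 0.12 rad.
- tray_yellow: Yellow plastic tray, fixed to the worktop, in any of three places. 88 (x) by 160 (y) mm, walls 14 mm high, 4 to 6 thick, floor 4 mm thick. Two cork-floored bays along its y: the wide bay, 80 x 80 mm, centred at y = +36 mm; the narrow bay, 80 (x) by 64 (y) mm, centred at y = -43 mm; both at x = 0. Origin: centre of its underside, at z = 0. Its y points to the robot (world -x) within 0.12 rad.
- tray_red: Red plastic tray, fixed to the worktop, in any of three places. 88 (x) by 160 (y) mm, walls 14 mm high, 4 to 6 thick, floor 4 mm thick. Two cork-floored bays along its y: the wide bay, 80 x 80 mm, centred at y = +36 mm; the narrow bay, 80 (x) by 64 (y) mm, centred at y = -43 mm; both at x = 0. Origin: centre of its underside, at z = 0. Its y points to the robot (world -x) within 0.12 rad.

How it is judged:
At the end, for the whole second after the job is handed in: Each thing rests on the floor of its bay (lemon and garlic middles within 26 mm of the bay's centre along each tray axis; honey within 15 mm, spice jars and salt within 20 mm, upright within 0.17 rad); the tealight lies within 30 mm of its start; all at rest (x of lemon_mid in the frame of tray_blue between -0.026 and 0.026 m and y of lemon_mid in the frame of tray_blue between 0.01 and 0.062 m and z of lemon_mid in the frame of tray_blue below 0.042 m and x of garlic_mid in the frame of tray_yellow between -0.026 and 0.026 m and y of garlic_mid in the frame of tray_yellow between 0.01 and 0.062 m and z of garlic_mid in the frame of tray_yellow below 0.042 m and x of honey in the frame of tray_red between -0.015 and 0.015 m and y of honey in the frame of tray_red between 0.021 and 0.051 m and z of each of honey, white_lid_jar in the frame of tray_red below 0.009 m and angle between each of honey, herb_jar, white_lid_jar, salt, tealight's own z axis and vertical below 0.17 rad and x of herb_jar in the frame of tray_blue between -0.02 and 0.02 m and y of herb_jar in the frame of tray_blue between -0.063 and -0.023 m and z of herb_jar in the frame of tray_blue below 0.009 m and x of white_lid_jar in the frame of tray_red between -0.02 and 0.02 m and y of white_lid_jar in the frame of tray_red between -0.063 and -0.023 m and x of salt in the frame of tray_yellow between -0.02 and 0.02 m and y of salt in the frame of tray_yellow between -0.063 and -0.023 m and z of salt in the frame of tray_yellow below 0.009 m and distance of tealight from where it was at the start of the episode below 0.03 m and linear speed of each of lemon, garlic, honey, herb_jar, white_lid_jar, salt below 0.02 m/s); the robot touches nothing.
It fails at once if the salt shaker was knocked over or taken out of its bay (angle between salt's own z axis and vertical above 0.4 rad or z of salt in the frame of tray_yellow above 0.03 m).
It fails at once if the tealight was tipped over or carried off (angle between tealight's own z axis and vertical above 0.4 rad or distance of tealight from where it was at the start of the episode above 0.05 m).
It also fails if it takes over 134 s, if anything falls off the work surface, if the arm or the gripper's body presses on something with over 40 N, if the wrist force passes 120 N, or if a joint passes its speed limit or range.

## Working session

There is one attempt and no reset: what is moved stays moved. The work goes in short steps, Python scripts to look and compute and a shell command to move; the robot and the scene stay as the last step left them, time stands still between calls to the robot, and variables do not carry over. Pictures are saved under pics/ and viewed, at most 14 in all, crops included, and the job is handed in when it is done.

```bash
mkdir -p pics; ls; python3 - <<'E'
from workcell import status, optics
import cv2,numpy as np,pickle
s=status.get_state();print(s)
for n in ("scene","top"):
    c=optics.read_camera(n);pickle.dump(c,open(n+".pkl","wb"))
    cv2.imwrite(f"pics/{n}0.png",c["frame"][:,:,::-1]);print(n,c["vfov"],c["cx"],c["cy"],c["origin"],c["attitude"])
E
```

```text
pics
{'clock': 0.0, 'joint_pos': array([1.01645753e+00, 3.14003482e-01, 4.49741802e-02, 1.30362758e+00,
       1.56705795e-05, 1.43117718e+00]), 'qvel': array([-0.00232229,  0.0008552 , -0.00248571, -0.00100909, -0.00144265,
        0.00043404]), 'tau': array([ 6.83371491e-04, -4.80623245e+01,  2.98535031e+01,  1.92156021e-02,
       -5.70154884e-05,  1.73027229e-05]), 'tcp_pos': array([0.23144084, 0.52582931, 0.24910515]), 'orientation': array([-3.23716563e-04,  2.05876920e-01,  9.78577451e-01, -8.72171336e-04]), 'wrist_force': array([-0.0603746 ,  0.8299283 , -0.03904784]), 'ft_torque': array([-0.02787258,  0.04769312,  0.01896484]), 'grip_force': 0.0, 'finger_gap': 0.08555485541806018}
scene 43.87264297423749 279.82390764370416 200.96714659487068 [-0.04698724 -1.01811423  0.68609787] [-0.50383729  0.83806252 -0.18222309  0.10292693]
top 49.350750749739696 279.8921321267186 213.63416700635966 [0.33968329 0.08171253 1.22054191] [-0.03248748  0.71168128 -0.70100213  0.03240899]
```

View pics/top0.png

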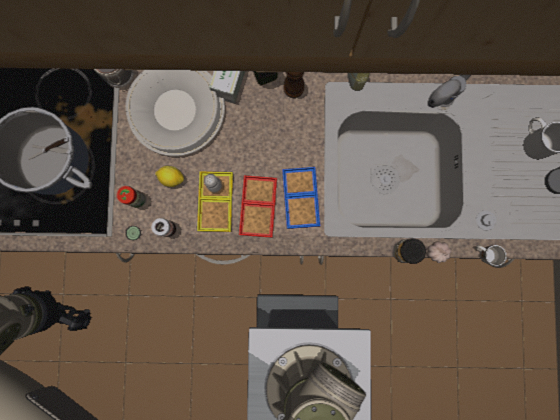

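View pics/scene0.png

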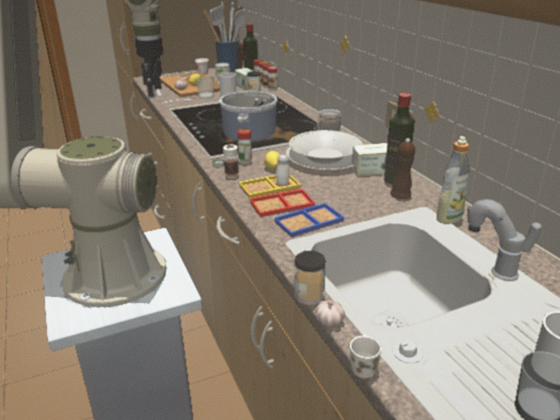

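The top view has the yellow, red and blue trays at about (215,201), (258,206) and (301,197). The red-lid jar is at (127,196), the white-lid jar at (162,228), the lemon at (170,177), the tealight at (134,233), the honey at (412,251) and the garlic at (440,252). The scene view confirms that the honey and garlic stand close together at the front edge of the sink.

```bash
cat > h.py <<'E'
import cv2,numpy as np,pickle
from scipy.spatial.transform import Rotation as R
def rot(q): return R.from_quat(np.roll(q,-1)).as_matrix()
def rays(c):
    f=c["frame"].shape[0]/2/np.tan(np.radians(c["vfov"]/2))
    v,u=np.mgrid[:c["frame"].shape[0],:c["frame"].shape[1]]
    d=np.dstack([(u-c["cx"])/f,(v-c["cy"])/f,np.ones(u.shape)])
    return d@rot(c["attitude"]).T
def cloud(c): return rays(c)*c["depth"][...,None]+np.array(c["origin"])
def plane(c,uv,z):
    f=c["frame"].shape[0]/2/np.tan(np.radians(c["vfov"]/2)); uv=np.atleast_2d(uv).astype(float)
    d=np.c_[(uv[:,0]-c["cx"])/f,(uv[:,1]-c["cy"])/f,np.ones(len(uv))]@rot(c["attitude"]).T
    o=np.array(c["origin"]); return o+d*((z-o[2])/d[:,2])[:,None]
def trays(c):
    hsv=cv2.cvtColor(c["frame"],cv2.COLOR_RGB2HSV).astype(int); P=cloud(c); out={}
    H,S,V=[hsv[...,i] for i in range(3)]
    reg=np.zeros(H.shape,bool); reg[160:245,192:325]=1
    for n,m in dict(blue=(abs(H-112)<12)&(S>130),yellow=(abs(H-28)<6)&(S>170),red=((H<6)|(H>174))&(S>160)).items():
        m=(m&reg&(V>70)).astype(np.uint8)
        cs=[k for k in cv2.findContours(m,cv2.RETR_EXTERNAL,cv2.CHAIN_APPROX_NONE)[0] if len(k)>8]
        pts=np.vstack(cs)[:,0]; w=plane(c,pts,0.014)[:,:2]
        (cen,sz,ang)=cv2.minAreaRect((w*1000).astype(np.float32)); ang=(ang+45)%90-45
        out[n]=(np.round(cen,1),np.round(sz,1),round(ang,1))
    return out
E
python3 - <<'E'
from h import *
c=pickle.load(open("top.pkl","rb"));P=cloud(c)
for k,v in trays(c).items():print(k,*v)
# object points: height bands around rough pixels
for n,(u,v,r,z0,z1) in dict(lemon=(170,177,17,.012,.08),herb=(127,196,16,.09,.13),white=(162,228,16,.08,.12),tea=(134,233,11,.008,.03),honey=(412,251,18,.07,.12),garlic=(440,252,14,.012,.08),salt=(212,184,14,.07,.12),cup=(493,255,20,.03,.2)).items():
    Q=P[v-r:v+r+1,u-r:u+r+1].reshape(-1,3); Q=Q[(Q[:,2]>z0)&(Q[:,2]<z1)]
    rc=cv2.minAreaRect((Q[:,:2]*1000).astype(np.float32)) if len(Q)>2 else None
    print(n,len(Q),np.round(Q.mean(0),4),"zmax %.3f"%Q[:,2].max(),"bbox",np.round(Q.min(0),3)[:2],np.round(Q.max(0),3)[:2],np.round(rc[0],1),np.round(rc[1],1),round(rc[2],1))
for uv in [(300,150),(145,210),(412,238),(440,238),(425,262),(330,230)]: print(uv,P[uv[1],uv[0]].round(3))
E
```

```text
blue [495.7  27.6] [158.7  87. ] 5.2
yellow [481.5 255.8] [ 88.2 158.7] -0.5
red [470.7 141.8] [ 88.  159.5] -3.7
lemon 454 [0.5419 0.3723 0.0465] zmax 0.060 bbox [0.517 0.339] [0.573 0.413] [544.4 375. ] [58.4 60.8] 30.3
herb 291 [0.4837 0.4612 0.1061] zmax 0.114 bbox [0.462 0.441] [0.507 0.484] [484.2 462.4] [43.5 42.4] 7.7
white 268 [0.4069 0.3769 0.0958] zmax 0.102 bbox [0.386 0.357] [0.429 0.4  ] [407.  377.6] [41.5 42.2] 28.4
tea 124 [0.3953 0.4726 0.0113] zmax 0.022 bbox [0.378 0.453] [0.412 0.491] [394.9 472.1] [34.6 37.7] 0.6
honey 548 [ 0.3567 -0.2432  0.0932] zmax 0.102 bbox [ 0.327 -0.276] [ 0.388 -0.213] [ 357.1 -244.2] [61.5 61.3] 41.2
garlic 368 [ 0.3569 -0.3281  0.038 ] zmax 0.061 bbox [ 0.33  -0.362] [ 0.384 -0.304] [ 356.3 -331.7] [53.4 54.1] 33.3
salt 152 [0.5248 0.2583 0.0893] zmax 0.100 bbox [0.51  0.243] [0.542 0.277] [526.7 259.7] [33.3 32.1] 46.0
cup 246 [ 0.3516 -0.4641  0.0457] zmax 0.061 bbox [ 0.324 -0.492] [ 0.375 -0.425] [ 349.7 -458.7] [50.9 66.6] 0.1
(300, 150) [ 0.627  0.031 -0.002]
(145, 210) [ 0.457  0.445 -0.002]
(412, 238) [ 0.388 -0.245  0.088]
(440, 238) [ 0.393 -0.347 -0.005]
(425, 262) [ 0.321 -0.589 -0.897]
(330, 230) [ 0.41  -0.051  0.006]
```

```bash
python3 - <<'E'
from h import *
c=pickle.load(open("top.pkl","rb"));hsv=cv2.cvtColor(c["frame"],cv2.COLOR_RGB2HSV)
m=np.zeros((420,560),np.uint8);m[160:195,152:190]=cv2.inRange(hsv,(20,110,80),(35,255,255))[160:195,152:190]
v,u=np.nonzero(m);w=plane(c,np.c_[u,v],.028)[:,:2]
k=max(cv2.findContours(m,0,1)[0],key=cv2.contourArea)
print(len(u),w.mean(0),cv2.minAreaRect((plane(c,k[:,0],.028)[:,:2]*1000).astype(np.float32)))
l,e=np.linalg.eigh(np.cov(w.T));print(np.sqrt(l)*4,e[:,1],np.degrees(np.arctan2(e[1,1],e[0,1])))
E
python3 -m handwheel '{"deltas":[[1,0,0,0,-0.8],[1,0,0,0,-0.8],[1,0,0,0,-0.78],[1,-0.79,-0.2,0.15,0],[1,-0.79,-0.2,0.15,0],[1,-0.79,-0.2,0.15,0],[1,-0.79,-0.2,0.15,0],[1,-0.79,-0.2,0.15,0],[1,-0.79,-0.2,0.15,0],[1,-0.79,-0.2,0.15,0],[1,-0.79,-0.2,0.15,0],[1,0,0,0,0],[1,0,0,0,0]]}' 40
```

```text
444 [0.54528192 0.37643922] ((545.1536865234375, 376.10833740234375), (64.95640563964844, 59.29270553588867), 38.11682891845703)
[0.05395493 0.07437875] [0.24210683 0.9702496 ] 75.98907964330397
clock: 1.72
tcp_pos: [0.484, 0.4622, 0.2015]
orientation: [-0.001, -0.0, 1.0, -0.0]
wrist_force: [0.8, 1.1, -1.0]
finger_gap: 0.085
grip_force: 0.0
```

```bash
python3 -m handwheel '{"deltas":[[1,0,0,0.78,0],[1,0,0,0.78,0],[1,0,0,0.78,0],[1,0,0,0.78,0],[1,0,0,0,0],[-1,0,0,0,0],[-1,0,0,0,0],[-1,0,0,0,0],[-1,0,0,0,0],[-1,0,0,0,0],[-1,0,0,0,0]]}' 40; python3 -m handwheel '{"deltas":[[-1,0,0,-0.4,0],[-1,0,0,-0.8,0],[-1,0,0,-0.9,0],[-1,0,0,-0.9,0],[-1,0,0,-0.3,0],[-1,0,0,0,0]]}'
```

```text
clock: 3.1
tcp_pos: [0.4855, 0.4632, 0.0793]
orientation: [0.001, -0.0, 1.0, 0.001]
wrist_force: [-1.2, -1.0, 6.8]
finger_gap: 0.0434
grip_force: 40.8
clock: 3.85
tcp_pos: [0.485, 0.4626, 0.21]
orientation: [0.001, -0.0, 1.0, 0.001]
wrist_force: [0.9, -0.4, -1.3]
finger_gap: 0.0439
grip_force: 40.8
```

```bash
python3 -m handwheel '{"deltas":[[-1,-0.05,-0.4,0,0],[-1,-0.1,-0.8,0,0],[-1,-0.1,-0.8,0,0],[-1,-0.1,-0.8,0,0],[-1,-0.1,-0.8,0,0],[-1,-0.1,-0.8,0,0],[-1,-0.1,-0.8,0,0],[-1,-0.1,-0.8,0,0],[-1,-0.1,-0.8,0,0],[-1,-0.1,-0.8,0,0],[-1,-0.1,-0.8,0,0],[-1,-0.1,-0.8,0,0],[-1,-0.1,-0.8,0,0],[-1,-0.09,-0.8,0,0],[-1,0,0,0,0],[-1,0,0,0,0]]}'
```

```text
clock: 5.85
tcp_pos: [0.5373, 0.0302, 0.208]
orientation: [-0.001, 0.0, 1.0, 0.0]
wrist_force: [0.1, -0.4, -1.3]
finger_gap: 0.0434
grip_force: 41.0
```

```bash
python3 -m handwheel '{"deltas":[[-1,0,0,0.7,0],[-1,0,0,0.8,0],[-1,0,0,0.8,0],[-1,0,0,0.5,0],[-1,0,0,0.2,0],[-1,0,0,0.1,0],[-1,0,0,0,0],[-1,0,0,0,0]]}'
```

```text
clock: 6.85
tcp_pos: [0.5391, 0.0305, 0.086]
orientation: [0.001, -0.0, 1.0, -0.0]
wrist_force: [-0.6, -0.2, -1.5]
finger_gap: 0.0431
grip_force: 41.0
```

```bash
python3 -m handwheel '{"deltas":[[-1,0,0,0.05,0],[-1,0,0,0.03,0],[-1,0,0,0,0],[0.3,0,0,0,0],[0.6,0,0,0,0],[1,0,0,0,0],[1,0,0,0,0],[1,0,0,-0.7,0],[1,0,0,-0.8,0],[1,0,0,-0.8,0],[1,0,0,-0.7,0]]}'; python3 -m handwheel '{"deltas":[[1,0.15,0.4,0,0],[1,0.3,0.8,0,0],[1,0.3,0.8,0,0],[1,0.3,0.8,0,0],[1,0.3,0.8,0,0],[1,0.3,0.8,0,0],[1,0.3,0.8,0,0],[1,0.3,0.8,0,0],[1,0.3,0.8,0,0],[1,0.3,0.8,0,0],[1,0.3,0.8,0,0],[1,0.15,0.28,0,0],[1,0,0,0,0],[1,0,0,0,0]]}'
```

```text
clock: 8.22
tcp_pos: [0.5386, 0.0305, 0.2032]
orientation: [0.0, -0.0, 1.0, 0.0]
wrist_force: [0.9, 0.4, -0.3]
finger_gap: 0.0854
grip_force: 0.0
clock: 9.98
tcp_pos: [0.4062, 0.3768, 0.2016]
orientation: [-0.0, 0.0, 1.0, -0.0]
wrist_force: [0.3, -0.7, 0.4]
finger_gap: 0.0853
grip_force: 0.0
```

```bash
python3 -m handwheel '{"deltas":[[1,0,0,0.78,0],[1,0,0,0.78,0],[1,0,0,0.78,0],[1,0,0,0.76,0],[1,0,0,0,0],[-1,0,0,0,0],[-1,0,0,0,0],[-1,0,0,0,0],[-1,0,0,0,0],[-1,0,0,0,0],[-1,0,0,0,0]]}' 40; python3 -m handwheel '{"deltas":[[-1,0,0,-0.4,0],[-1,0,0,-0.8,0],[-1,0,0,-0.9,0],[-1,0,0,-0.9,0],[-1,0,0,-0.3,0],[-1,-0.15,-0.4,0,0],[-1,-0.3,-0.7,0,0],[-1,-0.3,-0.7,0,0],[-1,-0.35,-0.75,0,0],[-1,-0.35,-0.75,0,0],[-1,-0.35,-0.75,0,0],[-1,-0.35,-0.75,0,0],[-1,-0.35,-0.75,0,0],[-1,-0.2,-0.4,0,0],[-1,0,0,0,0],[-1,0,0,0,0]]}'
```

```text
clock: 11.35
tcp_pos: [0.4073, 0.3781, 0.0797]
orientation: [0.001, -0.0, 1.0, 0.001]
wrist_force: [-0.4, -1.4, 7.1]
finger_gap: 0.042
grip_force: 40.2
clock: 13.35
tcp_pos: [0.5137, 0.14, 0.2095]
orientation: [-0.001, -0.0, 1.0, 0.0]
wrist_force: [-0.0, 0.3, -0.5]
finger_gap: 0.0419
grip_force: 40.8
```

```bash
python3 -m handwheel '{"deltas":[[-1,0,0,0.7,0],[-1,0,0,0.8,0],[-1,0,0,0.8,0],[-1,0,0,0.5,0],[-1,0,0,0.2,0],[-1,0,0,0.1,0],[-1,0,0,0.08,0],[-1,0,0,0,0],[-1,0,0,0,0]]}'; python3 - <<'E'
from h import *
c=pickle.load(open("top.pkl","rb"));P=cloud(c).reshape(-1,3)
a=np.radians(-14);d=np.array([np.cos(a),np.sin(a)]);n=np.array([-d[1],d[0]])
Q=P[:,:2]-[.545,.376];s=Q@d;t=Q@n
for lo in range(-90,100,10):
    k=(s*1000>=lo)&(s*1000<lo+10)&(abs(t)<.045);print(lo,P[k,2].max().round(3),end="; ")
E
```

```text
clock: 14.48
tcp_pos: [0.5152, 0.1399, 0.0837]
orientation: [0.001, -0.0, 1.0, 0.0]
wrist_force: [-0.1, 0.6, 2.0]
finger_gap: 0.0419
grip_force: 41.0
-90 0.009; -80 0.006; -70 0.007; -60 0.008; -50 0.009; -40 0.008; -30 0.05; -20 0.057; -10 0.06; 0 0.06; 10 0.057; 20 0.05; 30 0.007; 40 0.006; 50 0.749; 60 0.752; 70 0.753; 80 0.611; 90 0.06;
```

```bash
python3 -m handwheel '{"deltas":[[0.3,0,0,0,0],[0.6,0,0,0,0],[1,0,0,0,0],[1,0,0,0,0],[1,0,0,-0.7,0],[1,0,0,-0.8,0],[1,0,0,-0.8,0],[1,0,0,-0.6,0],[1,-0.08,0.4,0,0],[1,-0.1,0.8,0,0],[1,-0.1,0.8,0,0],[1,-0.1,0.8,0,0],[1,-0.1,0.8,0,0],[1,-0.1,0.8,0,0],[1,-0.1,0.8,0,0],[1,-0.07,0.7,0,0]]}'; python3 -m handwheel '{"deltas":[[1,0,0,0,-0.95],[1,0,0,0,-0.95],[1,0,0,0,-0.95],[1,0,0,0,-0.95],[1,0,0,0,-0.95],[1,0,0,0,-0.95],[1,0,0,0,-0.95],[1,0,0,0,-0.95],[1,0,0,0,0],[1,0,0,0,0]]}'; python3 - <<'E'
from workcell import optics
import cv2
cv2.imwrite("pics/w1.png",optics.read_camera("wrist")["frame"][:,:,::-1])
E
```

```text
clock: 16.48
tcp_pos: [0.5435, 0.3776, 0.1968]
orientation: [-0.001, -0.001, 1.0, -0.0]
wrist_force: [0.1, -0.0, 0.2]
finger_gap: 0.0857
grip_force: 0.0
clock: 17.73
tcp_pos: [0.5438, 0.376, 0.1979]
orientation: [-0.001, -0.615, 0.789, 0.0]
wrist_force: [-1.0, 0.3, -0.1]
finger_gap: 0.0852
grip_force: 0.0
```

View pics/w1.png

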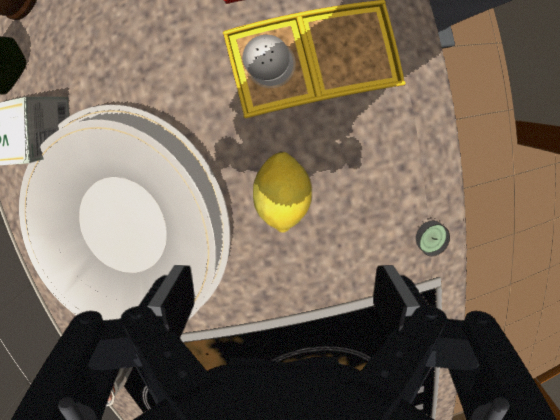

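The lemon is upright in the wrist picture at about (283,190). It is centred between the fingers and aligned across the grip, and the plate is clear of the left finger.

```bash
python3 -m handwheel '{"deltas":[[1,0,0,0.8,0],[1,0,0,0.8,0],[1,0,0,0.8,0],[1,0,0,0.8,0],[1,0,0,0.6,0],[1,0,0,0.3,0],[1,0,0,0,0],[-1,0,0,0,0],[-1,0,0,0,0],[-1,0,0,0,0],[-1,0,0,0,0],[-1,0,0,0,0],[-1,0,0,0,0]]}' 30; python3 -m handwheel '{"deltas":[[-1,0,0,-0.4,0],[-1,0,0,-0.8,0],[-1,0,0,-0.9,0],[-1,0,0,-0.9,0],[-1,0,0,-0.9,0],[-1,0,0,-0.3,0],[-1,0,0,0,0.9],[-1,0,0,0,0.9],[-1,0,0,0,0.9],[-1,0,0,0,0.9],[-1,0,0,0,0.9],[-1,0,0,0,0.9],[-1,0,0,0,0.9],[-1,0,0,0,0.9],[-1,0,0,0,0.4],[-1,0,0,0,0],[-1,0,0,0,0]]}'
```

```text
clock: 19.4
tcp_pos: [0.5452, 0.3762, 0.0367]
orientation: [0.001, -0.616, 0.788, -0.0]
wrist_force: [-0.7, -0.2, 6.0]
finger_gap: 0.0525
grip_force: 31.3
clock: 21.52
tcp_pos: [0.544, 0.3755, 0.2023]
orientation: [-0.0, -0.001, 1.0, -0.0]
wrist_force: [-0.9, -0.1, -1.2]
finger_gap: 0.0524
grip_force: 31.9
```

```bash
python3 -m handwheel '{"deltas":[[-1,0.1,-0.4,0,0],[-1,0.2,-0.8,0,0],[-1,0.2,-0.8,0,0],[-1,0.2,-0.8,0,0],[-1,0.2,-0.8,0,0],[-1,0.2,-0.8,0,0],[-1,0.2,-0.8,0,0],[-1,0.2,-0.8,0,0],[-1,0.2,-0.8,0,0],[-1,0.2,-0.8,0,0],[-1,0.1,-0.8,0,0],[-1,0.1,-0.4,0,-0.5],[-1,0,0,0,0],[-1,0,0,0,0]]}'
```

```text
clock: 23.28
tcp_pos: [0.4605, 0.024, 0.2029]
orientation: [0.0, -0.044, 0.999, 0.0]
wrist_force: [-0.1, 0.3, 0.2]
finger_gap: 0.0528
grip_force: 31.9
```

```bash
python3 -m handwheel '{"deltas":[[-1,0,0,0.7,0],[-1,0,0,0.8,0],[-1,0,0,0.8,0],[-1,0,0,0.8,0],[-1,0,0,0.5,0],[-1,0,0,0.25,0],[-1,0,0,0.1,0],[-1,0,0,0.08,0],[-1,0,0,0,0],[-1,0,0,0,0]]}'
```

```text
clock: 24.52
tcp_pos: [0.4609, 0.0236, 0.0421]
orientation: [0.0, -0.044, 0.999, -0.0]
wrist_force: [-0.3, -0.0, -0.8]
finger_gap: 0.0529
grip_force: 31.9
```

```bash
python3 -m handwheel '{"deltas":[[-1,0,0,0.02,0],[0.4,0,0,0,0],[0.7,0,0,0,0],[1,0,0,0,0],[1,0,0,0,0],[1,0,0,-0.6,0],[1,0,0,-0.8,0],[1,0,0,-0.8,0],[1,0,0,-0.8,0],[1,0,0,-0.8,0],[1,0,0,-0.2,0.5]]}'; python3 -m handwheel '{"deltas":[[1,0.2,-0.5,0,0],[1,0.3,-0.8,0,0],[1,0.3,-0.8,0,0],[1,0.3,-0.8,0,0],[1,0.3,-0.8,0,0],[1,0.3,-0.8,0,0],[1,0.3,-0.8,0,0],[1,0.3,-0.8,0,0],[1,0.3,-0.6,0,0],[1,0,0,0,0],[1,0,0,0,0]]}'; python3 - <<'E'
from workcell import optics
import cv2,pickle
cv2.imwrite("pics/w2.png",optics.read_camera("wrist")["frame"][:,:,::-1])
c=optics.read_camera("scene");cv2.imwrite("pics/s2.png",cv2.resize(c["frame"][120:320,180:400,::-1],None,fx=2.5,fy=2.5))
E
```

```text
clock: 25.9
tcp_pos: [0.4617, 0.0235, 0.2031]
orientation: [0.002, 0.001, 1.0, -0.0]
wrist_force: [-0.8, -0.1, -1.1]
finger_gap: 0.0855
grip_force: 0.0
clock: 27.28
tcp_pos: [0.3565, -0.244, 0.2007]
orientation: [-0.0, -0.0, 1.0, 0.0]
wrist_force: [-0.4, -0.4, -0.2]
finger_gap: 0.0853
grip_force: 0.0
```

View pics/w2.png

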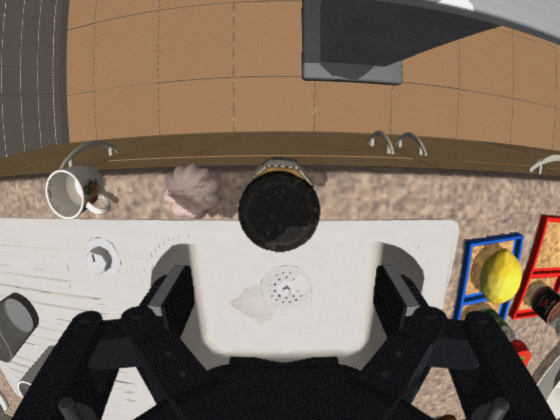

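View pics/s2.png

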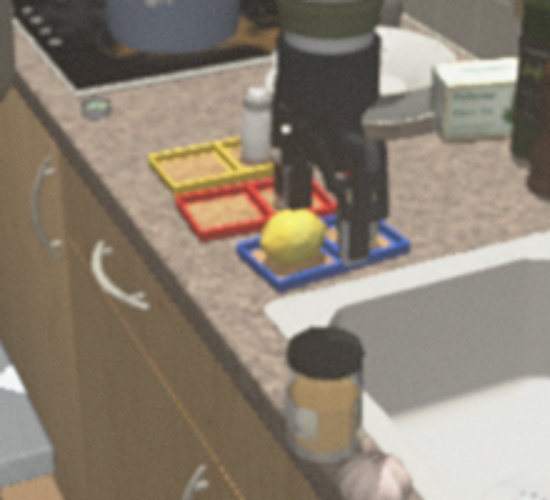

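The lemon lies in the wide bay of the blue tray. In the wrist view the jars stand in the red and blue narrow bays at the right edge, and the honey lid at (279,210) is centred between the fingers.

```bash
python3 -m handwheel '{"deltas":[[1,0,0,0.8,0],[1,0,0,0.8,0],[1,0,0,0.8,0],[1,0,0,0.6,0],[1,0,0,0.3,0],[1,0,0,0,0],[-1,0,0,0,0],[-1,0,0,0,0],[-1,0,0,0,0],[-1,0,0,0,0],[-1,0,0,0,0]]}' 60; python3 -m handwheel '{"deltas":[[-1,0,0,-0.4,0],[-1,0,0,-0.8,0],[-1,0,0,-0.9,0],[-1,0,0,-0.9,0],[-1,0,0,-0.6,0],[-1,0,0,0,0],[-1,0,0,0,0]]}'
```

```text
clock: 28.75
tcp_pos: [0.3575, -0.2454, 0.0702]
orientation: [0.001, -0.0, 1.0, -0.001]
wrist_force: [-0.6, -0.3, 6.2]
finger_gap: 0.062
grip_force: 63.9
clock: 29.62
tcp_pos: [0.3561, -0.2439, 0.2117]
orientation: [-0.001, -0.0, 1.0, 0.001]
wrist_force: [1.0, 0.7, -4.0]
finger_gap: 0.0616
grip_force: 66.7
```

```bash
python3 -m handwheel '{"deltas":[[-1,-0.07,0.4,0,0],[-1,-0.14,0.7,0,0],[-1,-0.15,0.7,0,0],[-1,-0.15,0.7,0,0],[-1,-0.15,0.7,0,0],[-1,-0.15,0.7,0,0],[-1,-0.15,0.7,0,0],[-1,-0.15,0.7,0,0],[-1,-0.15,0.7,0,0],[-1,-0.15,0.7,0,0],[-1,-0.15,0.7,0,0],[-1,-0.15,0.7,0,0],[-1,-0.15,0.7,0,0],[-1,-0.14,0.6,0,0],[-1,-0.1,0.3,0,0],[-1,0,0,0,0],[-1,0,0,0,0],[-1,0,0,0,0]]}'
```

```text
clock: 31.88
tcp_pos: [0.4402, 0.1429, 0.2127]
orientation: [-0.0, 0.0, 1.0, -0.0]
wrist_force: [0.7, -0.8, -3.3]
finger_gap: 0.0619
grip_force: 66.8
```

```bash
python3 -m handwheel '{"deltas":[[-1,0.13,0.03,0.5,0],[-1,0,0,0.8,0],[-1,0,0,0.8,0],[-1,0,0,0.7,0],[-1,0,0,0.4,0],[-1,0,0,0.15,0],[-1,0,0,0.08,0],[-1,0,0,0,0],[-1,0,0,0,0]]}'
```

```text
clock: 33.0
tcp_pos: [0.4357, 0.1449, 0.0763]
orientation: [0.001, -0.0, 1.0, 0.0]
wrist_force: [-0.9, -0.3, -4.2]
finger_gap: 0.0619
grip_force: 66.8
```

```bash
python3 -m handwheel '{"deltas":[[-1,0,0,0.03,0],[-1,0,0,0.02,0],[-1,0,0,0,0],[0.5,0,0,0,0],[0.8,0,0,0,0],[1,0,0,0,0],[1,0,0,0,0],[1,0,0,-0.6,0],[1,0,0,-0.8,0],[1,0,0,-0.8,0],[1,0,0,-0.8,0],[1,0,0,-0.1,0]]}'; python3 -m handwheel '{"deltas":[[1,0.07,-0.4,0,0],[1,0.13,-0.8,0,0],[1,0.13,-0.8,0,0],[1,0.13,-0.8,0,0],[1,0.13,-0.8,0,0],[1,0.13,-0.8,0,0],[1,0.13,-0.8,0,0],[1,0.13,-0.8,0,0],[1,0.13,-0.8,0,0],[1,0.13,-0.8,0,0],[1,0.13,-0.8,0,0],[1,0.13,-0.8,0,0],[1,0.13,-0.8,0,0],[1,0.13,-0.8,0,0],[1,0.13,-0.8,0,0],[1,0.09,-0.3,0,0],[1,0,0,0,0],[1,0,0,0,0]]}'; python3 - <<'E'
from workcell import optics
from h import *
cv2.imwrite("pics/w3.png",optics.read_camera("wrist")["frame"][:,:,::-1])
c=optics.read_camera("top")
P=cloud(c).reshape(-1,3);k=(P[:,2]>.012)&(P[:,2]<.08)&(abs(P[:,0]-.357)<.045)&(abs(P[:,1]+.331)<.045)
print(k.sum(),P[k].mean(0),P[k].min(0),P[k].max(0))
E
```

```text
clock: 34.5
tcp_pos: [0.4367, 0.1451, 0.1998]
orientation: [0.002, -0.0, 1.0, 0.0]
wrist_force: [0.3, 0.3, -0.7]
finger_gap: 0.0852
grip_force: 0.0
clock: 36.75
tcp_pos: [0.3558, -0.3301, 0.1971]
orientation: [-0.0, -0.001, 1.0, 0.001]
wrist_force: [0.5, 0.2, -0.3]
finger_gap: 0.0854
grip_force: 0.0
233 [ 0.35527647 -0.32233787  0.03418387] [ 0.32955789 -0.35600629  0.01527045] [ 0.38426839 -0.30449231  0.04682755]
```

View pics/w3.png

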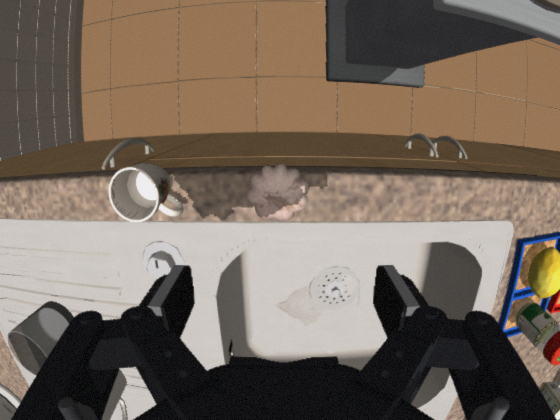

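The garlic is at about (275,192), centred between the fingers, and the cup handle at (175,205) is clear of the left finger.

```bash
python3 -m handwheel '{"deltas":[[1,0,0,0.8,0],[1,0,0,0.8,0],[1,0,0,0.8,0],[1,0,0,0.8,0],[1,0,0,0.6,0],[1,0,0,0.25,0],[1,0,0,0,0],[-1,0,0,0,0],[-1,0,0,0,0],[-1,0,0,0,0],[-1,0,0,0,0],[-1,0,0,0,0],[-1,0,0,0,0]]}' 25; python3 -m handwheel '{"deltas":[[-1,0,0,-0.4,0],[-1,0,0,-0.8,0],[-1,0,0,-0.9,0],[-1,0,0,-0.9,0],[-1,0,0,-0.9,0],[-1,0,0,-0.4,0],[-1,0,0,0,0],[-1,0,0,0,0]]}'
```

```text
clock: 38.48
tcp_pos: [0.357, -0.3319, 0.0372]
orientation: [0.001, -0.0, 1.0, -0.001]
wrist_force: [-1.2, 2.2, 7.5]
finger_gap: 0.0552
grip_force: 25.1
clock: 39.48
tcp_pos: [0.356, -0.3309, 0.207]
orientation: [-0.0, -0.0, 1.0, 0.0]
wrist_force: [0.1, -0.4, -0.9]
finger_gap: 0.0552
grip_force: 26.2
```

```bash
python3 -m handwheel '{"deltas":[[-1,-0.06,0.4,0,0],[-1,-0.12,0.8,0,0],[-1,-0.12,0.8,0,0],[-1,-0.12,0.8,0,0],[-1,-0.12,0.8,0,0],[-1,-0.12,0.8,0,0],[-1,-0.12,0.8,0,0],[-1,-0.12,0.8,0,0],[-1,-0.12,0.8,0,0],[-1,-0.12,0.8,0,0],[-1,-0.12,0.8,0,0],[-1,-0.12,0.8,0,0],[-1,-0.12,0.8,0,0],[-1,-0.12,0.8,0,0],[-1,-0.12,0.8,0,0],[-1,-0.12,0.8,0,0],[-1,-0.12,0.8,0,0],[-1,-0.12,0.8,0,0],[-1,-0.14,0.68,0,0],[-1,0,0,0,0]]}';  python3 -m handwheel '{"deltas":[[-1,0,0,0,0],[-1,0,0,0,0]]}'
```

```text
clock: 41.98
tcp_pos: [0.4443, 0.2576, 0.2066]
orientation: [-0.001, -0.002, 1.0, -0.0]
wrist_force: [0.0, -0.2, -0.1]
finger_gap: 0.0551
grip_force: 26.2
clock: 42.22
tcp_pos: [0.4449, 0.2553, 0.2074]
orientation: [-0.0, 0.0, 1.0, -0.0]
wrist_force: [0.1, 0.2, 0.3]
finger_gap: 0.0552
grip_force: 26.2
```

```bash
python3 -m handwheel '{"deltas":[[-1,0,0,0.7,0],[-1,0,0,0.8,0],[-1,0,0,0.8,0],[-1,0,0,0.8,0],[-1,0,0,0.6,0],[-1,0,0,0.3,0],[-1,0,0,0.1,0],[-1,0,0,0.05,0],[-1,0,0,0,0],[-1,0,0,0,0]]}'; python3 -m handwheel '{"deltas":[[0.3,0,0,0,0],[0.6,0,0,0,0],[1,0,0,0,0],[1,0,0,0,0],[1,0,0,-0.6,0],[1,0,0,-0.8,0],[1,0,0,-0.8,0],[1,0,0,-0.8,0],[1,0,0,-0.8,0],[1,0,0,-0.2,0],[1,0.3,0.8,0,0],[1,0.3,0.8,0,0],[1,0.3,0.8,0,0],[1,0.3,0.8,0,0],[1,0.3,0.8,0,0],[1,0.3,0.8,0,0],[1,0,0,0,0],[1,0,0,0,0]]}'; python3 - <<'E'
from workcell import optics
from h import *
c=optics.read_camera("top");pickle.dump(c,open("top2.pkl","wb"))
cv2.imwrite("pics/t4.png",cv2.resize(c["frame"][130:270,110:340,::-1],None,fx=3.2,fy=3.2))
s=optics.read_camera("scene");cv2.imwrite("pics/s4.png",cv2.resize(s["frame"][100:270,180:380,::-1],None,fx=3,fy=3))
P=cloud(c).reshape(-1,3)
for n,(x,y,z0,z1,r,ang,sgn) in dict(lemon=(.460,.024,.025,.08,.04,5.2,0),herb=(.5385,.0315,.095,.13,.035,5.2,0),white=(.5136,.139,.085,.12,.035,0,0),honey=(.4348,.1441,.083,.12,.045,0,0),garlic=(.4455,.256,.02,.08,.04,0,0),salt=(.5245,.2555,.075,.12,.035,0,0),tea=(.395,.472,.008,.03,.03,0,0)).items():
    k=(P[:,2]>z0)&(P[:,2]<z1)&(np.hypot(P[:,0]-x,P[:,1]-y)<r);Q=P[k]
    print(n,k.sum(),"target",x,y,"mean",Q.mean(0).round(4),"mid",((Q.min(0)+Q.max(0))/2)[:2].round(4),"zmed %.3f"%np.median(Q[:,2]))
E
```

```text
clock: 43.48
tcp_pos: [0.446, 0.2562, 0.0423]
orientation: [0.001, -0.0, 1.0, 0.0]
wrist_force: [-0.1, -0.4, 0.6]
finger_gap: 0.0554
grip_force: 26.2
clock: 45.72
tcp_pos: [0.3731, 0.4474, 0.2006]
orientation: [-0.001, -0.0, 1.0, -0.001]
wrist_force: [-0.3, 0.2, 0.0]
finger_gap: 0.0856
grip_force: 0.0
lemon 456 target 0.46 0.024 mean [0.4584 0.0259 0.0508] mid [0.4601 0.0255] zmed 0.052
herb 270 target 0.5385 0.0315 mean [0.5367 0.0324 0.1102] mid [0.5375 0.0319] zmed 0.111
white 243 target 0.5136 0.139 mean [0.5138 0.1405 0.1004] mid [0.5148 0.1406] zmed 0.101
honey 510 target 0.4348 0.1441 mean [0.4346 0.144  0.0986] mid [0.4355 0.144 ] zmed 0.099
garlic 350 target 0.4455 0.256 mean [0.444  0.2555 0.0428] mid [0.4443 0.2569] zmed 0.043
salt 154 target 0.5245 0.2555 mean [0.5264 0.2596 0.0895] mid [0.5284 0.2613] zmed 0.090
tea 50 target 0.395 0.472 mean [0.406  0.4723 0.0115] mid [0.4057 0.4714] zmed 0.011
```

View pics/t4.png

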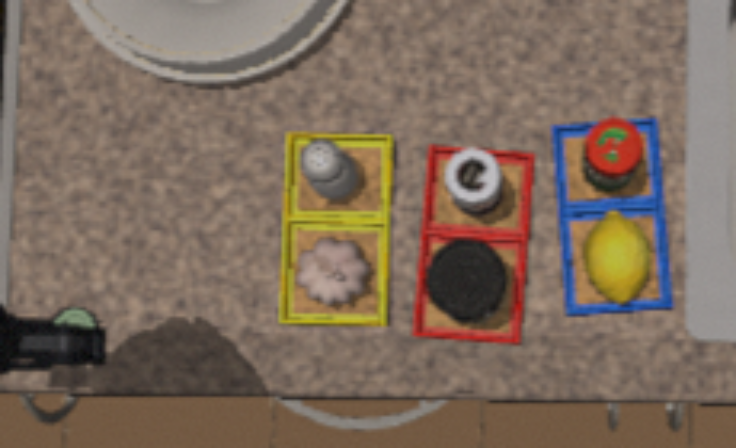

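View pics/s4.png

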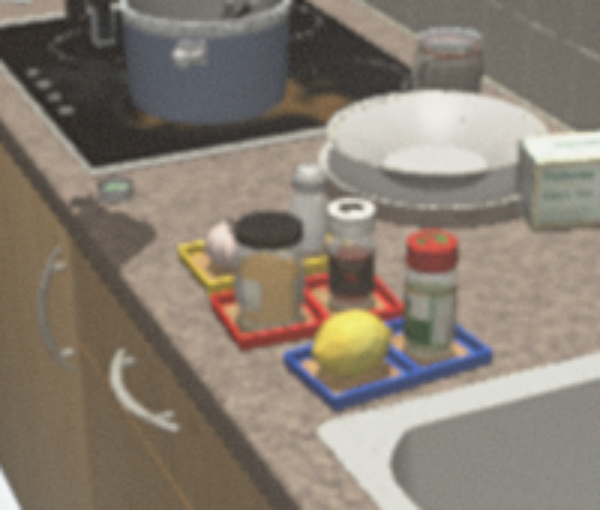

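The pictures show all five things seated in their bays and upright. The salt still stands in its bay, and the tealight lies where it was, partly hidden by the gripper in the top view. Every measured centre is within 2 mm of its target, and the tool is raised clear of everything.

```bash
python3 -c "
from workcell import hand_in
print(hand_in())"
```

```text
the job is handed in; nothing more can be done
None
```

The three kits are made up and handed in at about 46 s of the 134 s allowed: all five items measured within 2 mm of their bay centres, with the salt and tealight left in place; the verdict itself was not shown.

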